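Seal the movement dry box with its draw latch

TASK

Seal the white dry box so the watch movements in it stay dry: swing its clear door up against the gasket, flip the wire loop forward and hook it over the keeper on the door, then press the red-tipped lever over centre until it lies flat and holds the door drawn in tight. Work by feel and gently: push the door and the lever with no more than about 20 N, and leave the other things on the desk where they stand.

Things in the scene. Friction and masses are not known exactly. Their poses are not given: they have to be found in the camera images.
- dry_box: white steel box fixed to the desk, 170 x 170 mm, roof 90 mm high, front (-x) open with a black rubber gasket round it. Origin under its centre on the desk; x to its back, y to its left, z up; offsets below are in this frame in mm. The draw latch stands on the roof on the middle line y = 0; behind it a gauge (6 high) and a plug (12 high) stand off that line
- door_angle (a joint): hinge at the foot of the clear door, axis along y at x = -92, z = 12; 0 = hard stop, grows as it drops open to the front (0.6 at most). Friction (0.1 N m) keeps it where it is left, so it must be pushed shut. The gasket, a stiff spring (11 N per mm at the upper edge), meets it at 0.07 and pushes it back there until latched; latched it reads about 0.02
- door: clear door plate 170 wide, 10 thick, with the steel keeper on its upper edge. Origin on the hinge axis, z up along the plate, x through it to the back; plate from z = -6 to 78, front face at x = -5. A black knob at z = 36, y = 0 and the keeper stand out 16 mm from that face; the rest of the face is free to push on
- keeper_seat (a point): place of the loop bar's middle line when hooked; axes as the door's, at its x = -1.5, z = 90.5. The keeper is a hook open to the front, 24 wide in y: shelf 3 mm below this point and reaching 14 mm in front of it, upright wall (4 thick) 2.5 mm behind it, lip above it (underside 6 mm up). The bar must go over the lip, down in front of it to the shelf, then back under the lip
- keeper_lip (a point): front upper edge of the keeper's lip (lip 4 mm thick, 10 mm above and 2 mm in front of keeper_seat, reaching 8.5 mm to the back): the bar's middle must be 2.5 mm or more in front of it to pass down
- lever_angle (a joint): hinge of the red-tipped lever about lever_pivot; 0 = closed (handle level to the back), grows as it swings up and over to the front, stop at 2.2. Friction 0.04 N m holds it where left. With the loop hooked the load begins near 1.25, is greatest (about 5 N at the tip) near 0.9, ends at dead centre near 0.1; then the pull holds the lever on its hard stop at 0
- loop_pivot (a point): where the loop hangs on the lever, 12 mm from lever_pivot, 12 degrees below the closed lever's level; it goes round with the lever, so drawing the loop forward swings the lever forward (3 to 5 N) and gives reach. With the door on the gasket and the lever at its front stop the bar reaches only about 6 mm beyond what it needs to pass the lip
- lever: the lever's handle, steel plate 24 mm wide, 4 mm thick with a red end 16 x 20 x 5 mm; origin on the lever's axis; runs to its own +x, rising 8 degrees when closed; red end 39 to 55 mm from the axis. Press its face that is in front when it stands up and on top when it lies closed
- lever_pivot (a point): the lever's axis above the roof: box x = -26.1, y = 0, z = 107
- lever_tip (a point): middle of the pressing face of the handle's red end, 51 mm from the axis
- loop_angle (a joint): hinge of the loop on the lever; lever_angle + loop_angle is the loop's slope: 0 = level to the front, positive = bar lower. It starts at its stop (-3.4), folded back, bar 45 to 75 mm above the loop_pivot and behind it. Pushed forward past upright it falls to the front by its own weight (25 g, little friction) and the bar comes to lie on top of the keeper's lip or wall, not hooked
- loop_bar (a point): middle of the loop's end bar. Loop of round steel wire 5 mm thick, 44 mm wide outside in y and 34 inside, two straight arms 80 mm long from pivot to bar; it can be pinched across the arms from above
- case_ball: blue rubber ball on a black ring foot, 58 mm, bystander
- mouse: black computer mouse 108 x 60 x 38 mm, bystander
- staking_block: round yellow block with holes, 42 mm wide, 20 high, bystander
- jar_black: white jar with black cap, 39 mm wide, 42 high, bystander
- jar_green: white jar with green cap, 35 mm wide, 30 high, bystander
- stamp: wooden hand stamp 23 x 46 x 57 mm, bystander

How it is judged:
By the outcome, as a careful person would: the job done as asked, in the order asked, and still so for the second after the job is handed in, with the robot touching nothing.
It also fails if it takes over 61 s, if anything falls off the work surface, if the arm or the gripper's body presses on something with over 40 N, if the wrist force passes 120 N, or if a joint passes its speed limit or range.

ROBOT

A 6-joint arm with a two-finger parallel gripper is mounted at the origin on the work surface; the furniture and walls round the work are solid. World frame = base frame: x ahead of the robot, y to its left, z up, the work surface at z = 0. Lengths are in m, angles in rad, forces in N, time in s.
With the tool pointing down it reaches from about 0.375 to 0.925 m from the base axis. Payload 5.7 kg.
Tool frame: the origin (TCP) lies at the very end of the fingers, on their centre line; the grasp point (between the pads) lies 19 mm behind it (r.grasp_offset is the distance from the TCP to the grasp point, in m); z points along the fingers, y is the line along which they close (so a half turn about z gives the same grasp; the last joint's range is limited). The gripper opens to 88 mm and grips with 3 to 60 N. Pads are 20 mm wide; open, the fingers measure 115 mm over their backs; the gripper's body (75 mm by 178 mm) begins 61 mm behind the grasp point.
Start: joints at [1.053, 0.359, 1.51, -0, 1.272, -0.115], TCP at [0.235, 0.552, 0.223] pointing down, gripper open.
Joint ranges: [-2.97, 2.97], [-1.01, 2.36], [0.21, 2.38], [-0.96, 4.11], [0.2, 2.71], [-2.98, 2.98]. Speed limits (rad/s): [2.39, 2.39, 3.14, 3.14, 3.14, 3.14].

INTERFACE

Orientations are given as a rotation vector (axis times angle).
In Python, from plant import r gives the robot as it stands. The module is installed in compiled form; this text tells all that it offers.
- The arm moves only by the shell command python3 -m handwheel, which reads ROWS from standard input. ROWS is a JSON list of rows, 1 to 12 of them, each written [[dx, dy, dz], [rx, ry, rz], opening]: dx, dy, dz in m, then a rotation vector rx, ry, rz in rad, then the finger opening in m; each row shifts and turns the commanded pose from where the row before left it, along the tool's axes as they then stand; what a row does not reach is not made up. A row lasts 1/12 s, in which the tool goes at most 0.0417 m and 0.125 rad, less where a joint would pass 70% of its speed; a pose out of reach is approached as far as the arm can. The fingers move at their own pace and stop on an object; the grip force is fixed at half the most. Time passes only in rows, so rows that do not move let the fingers close. It prints the time, the measured TCP pose, the force, the opening and the grip force at its end. Input that does not fit is refused with a message, and nothing moves.
- r.observe(): the state, without advancing time (a new reading comes with each control period).
- r.grab_frame(name): name is "side" or "top"; returns the picture (480x640x3 uint8, red, green, blue); there is no depth.
- r.calibration(name): a dict with "mtx" (3x3 intrinsics, pixels), "k1" (the pictures are not rectified: a ray, as slopes to the right and down, at radius r is drawn at 1 + k1 r^2 times it, then the intrinsics apply), "R" (3x3) and "t" (3): a world point X has camera coordinates R X + t. Camera axes: x right, y down, z forward; pixel columns grow to the right and rows downward; lengths in m; the calibration is good to about 2 mm. A picture is of the moment at which its call begins. calibration takes no time and is no camera call.
- r.close_job(): hands the job in; it is judged then, once.
The state is a dict: "time": time; "joint_pos": joint angles; "qvel": joint speeds; "tau": joint torques, N m; "ee_pos": TCP position; "ee_rot": TCP orientation; "wrist_force": force on the tool from outside, world axes, zero at the start; "ft_torque": the same for the moment, N m; "finger_gap": finger opening in m; "grip_force": force on a finger pad.
Only numpy, scipy, OpenCV 4.12 (cv2) and the standard library are available. Lean on these libraries where they do the work, as an engineer would, in place of code of your own. Each camera call takes 0.05 s, during which the arm holds its last target. There are 200 camera calls.

## Working session

There is one attempt and no reset: what is moved stays moved. The work goes in short steps, Python scripts to look and compute and a shell command to move; the robot and the scene stay as the last step left them, time stands still between calls to the robot, and variables do not carry over. Pictures are saved under pics/ and viewed, at most 10 in all, crops included, and the job is handed in when it is done.

```bash
mkdir -p pics
cat > h.py <<'E'
from plant import r
import numpy as np, cv2
from scipy.spatial.transform import Rotation as Ro
def proj(n,X):
    c=r.calibration(n);p=c['R']@np.asarray(X,float)+c['t'];s=p[:2]/p[2];s=s*(1+c['k1']*(s@s));return (c['mtx']@[s[0],s[1],1])[:2]
def ray(n,uv):
    c=r.calibration(n);d=np.linalg.solve(c['mtx'],[uv[0],uv[1],1.])[:2];s=d.copy()
    for _ in range(20): s=d/(1+c['k1']*(s@s))
    R=np.array(c['R']);return -R.T@c['t'],R.T@[s[0],s[1],1]
def onz(n,uv,z):
    o,d=ray(n,uv);return o+d*(z-o[2])/d[2]
def tri(a,b):
    (o,d),(p,e)=ray(*a),ray(*b);A=np.c_[d,-e];s=np.linalg.lstsq(A,p-o,rcond=None)[0]
    u,v=o+d*s[0],p+e*s[1];return (u+v)/2,np.linalg.norm(u-v)
def save(n,f,crop=None,k=1):
    im=r.grab_frame(n)
    o=im
    if crop: x0,y0,x1,y1=crop;o=im[y0:y1,x0:x1]
    cv2.imwrite('pics/'+f,cv2.cvtColor(cv2.resize(o,None,fx=k,fy=k,interpolation=cv2.INTER_CUBIC),cv2.COLOR_RGB2BGR));return im
E
python3 - <<'E'
from h import *
for n in('side','top'):
    im=save(n,n+'0.png');np.save(n+'0.npy',im);c=r.calibration(n);print(n,c['mtx'],c['k1'],-np.array(c['R']).T@c['t'],c['R'])
print(r.observe(),r.grasp_offset)
E
```

```text
side [[543.65565797   0.         327.92848029]
 [  0.         543.65565797 237.95663837]
 [  0.           0.           1.        ]] -0.009116735308001696 [ 0.64624737 -0.89766594  0.52940675] [[ 0.99950562  0.02658116 -0.01679181]
 [-0.00487038 -0.39673199 -0.91792157]
 [-0.03106126  0.91754955 -0.39640639]]
top [[611.8769566    0.         315.59599483]
 [  0.         611.8769566  245.59835726]
 [  0.           0.           1.        ]] -0.057126026501859745 [0.51192405 0.09373244 1.35037207] [[-0.01840898 -0.99977773 -0.01027591]
 [-0.99704755  0.01912307 -0.07436726]
 [ 0.07454724  0.00887654 -0.99717798]]
{'time': 0.1, 'joint_pos': array([ 1.05290627e+00,  3.59390437e-01,  1.51128546e+00, -9.69039855e-06,
        1.27250289e+00, -1.15103035e-01]), 'qvel': array([-0.0008043 , -0.00156099, -0.00324926, -0.00116305, -0.00107437,
        0.00148427]), 'tau': array([-4.68196276e-06, -5.16355634e+01, -2.71408367e+01,  6.76722592e-02,
        2.77624140e-02, -2.86904060e-05]), 'ee_pos': array([0.23490273, 0.55145236, 0.22193373]), 'ee_rot': array([-6.28326522e-01, -3.07762218e+00,  2.37190414e-03]), 'wrist_force': array([ 0.52196546, -0.38211205,  0.32390599]), 'ft_torque': array([-0.02003021, -0.0618135 ,  0.04209175]), 'grip_force': 0.0, 'finger_gap': 0.0879563359838459} 0.0187
```

View pics/side0.png

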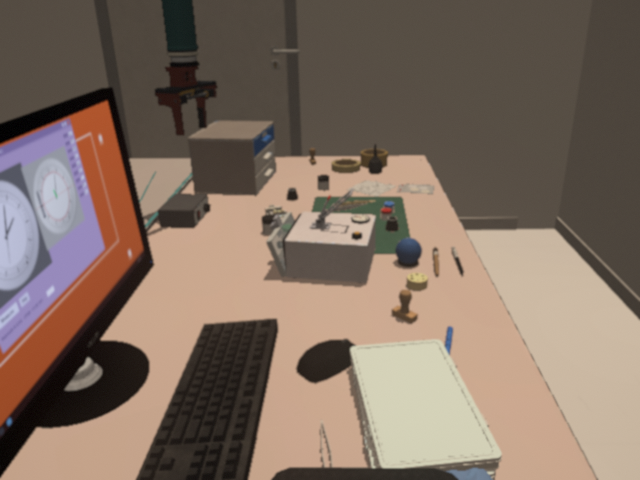

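View pics/top0.png

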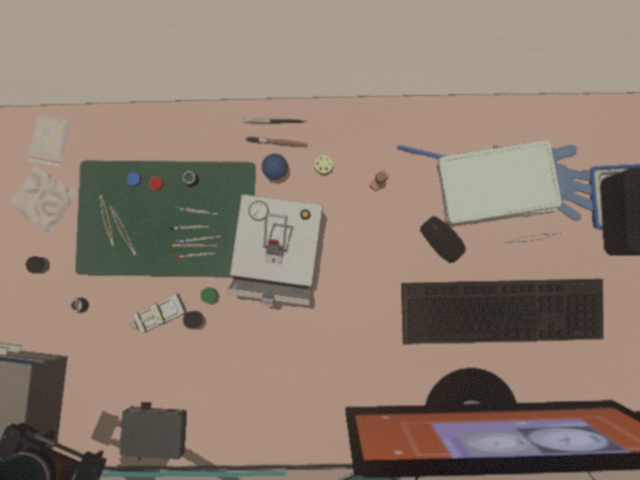

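The side view shows the box at about (330,245) with its door open to the left. In the top view the box roof is around (278,240), its door at (272,292), the lever and loop near (275,240), and the jars at (209,296) and (193,320). I'll zoom in on both views.

Run:
```python
from h import *
a=np.load('top0.npy')[180:320,210:350];b=np.load('side0.npy')[175:295,255:395]
a=cv2.resize(a,None,fx=5,fy=5,interpolation=cv2.INTER_CUBIC);b=cv2.resize(b,None,fx=5,fy=5,interpolation=cv2.INTER_CUBIC)
cv2.imwrite('pics/t1.png',np.ascontiguousarray(a[:600,:,::-1]));cv2.imwrite('pics/s1.png',b[...,::-1])
# roof contour by brightness
im=np.load('top0.npy');hsv=cv2.cvtColor(im,cv2.COLOR_RGB2HSV)
m=((hsv[...,1]<45)&(hsv[...,2]>130)).astype(np.uint8);mm=np.zeros_like(m);mm[180:300,215:340]=m[180:300,215:340]
mm=cv2.morphologyEx(mm,cv2.MORPH_CLOSE,np.ones((15,15)))
c=max(cv2.findContours(mm,0,2)[0],key=cv2.contourArea);q=cv2.minAreaRect(c);print(q)
P=np.array([onz('top',p,.09) for p in cv2.boxPoints(q)]);print(P,np.linalg.norm(np.roll(P,-1,0)-P,axis=1),P.mean(0))
```

```text
((274.6607666015625, 249.20748901367188), (81.8966293334961, 102.18522644042969), 8.23561954498291)
[[0.50988513 0.28963818 0.09      ]
 [0.71949726 0.25743728 0.09      ]
 [0.69141511 0.08903179 0.09      ]
 [0.48292264 0.12308259 0.09      ]] [0.21207108 0.17073083 0.21125475 0.16872387] [0.60093003 0.18979746 0.09      ]
```

View pics/t1.png

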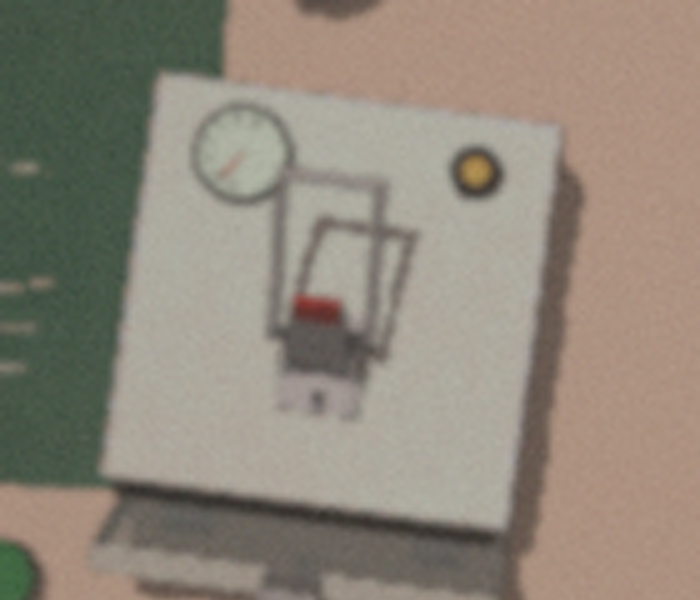

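View pics/s1.png

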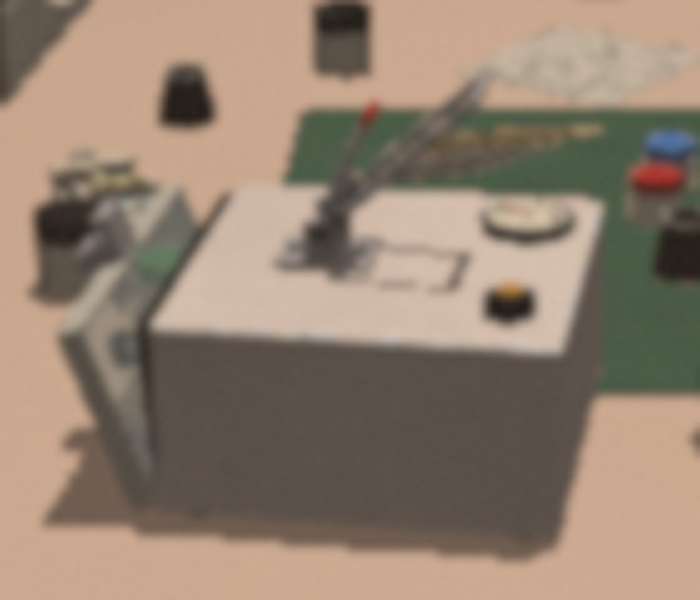

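The crops are clear. In the top crop the roof corners are at (160,72), (562,126), (508,528) and (103,478), with the red tip at (317,308) and the loop bar at (335,180). In the side crop the roof corners are at (232,186), (605,200), (562,352) and (150,330), the red tip is at (371,112), the bar is near (478,80), and the door is ajar. Next I'll fit the box pose and the joint angles.

```bash
cat >> h.py <<'E'
def T(n,p): p=np.array(p,float)/5; return p+([210,180] if n=='top' else [255,175])
def box(p,pose=None): # mm in box frame -> world
    x,y,a=np.load('pose.npy') if pose is None else pose
    p=np.array(p,float)/1000;c,s=np.cos(a),np.sin(a);return np.array([x+c*p[0]-s*p[1],y+s*p[0]+c*p[1],p[2]])
def inv(w):
    x,y,a=np.load('pose.npy');c,s=np.cos(a),np.sin(a);d=np.array(w)-[x,y,0];return np.array([c*d[0]+s*d[1],-s*d[0]+c*d[1],d[2]])*1000
def tool(): # axes of tool in world
    s=r.observe();return s['ee_pos'],Ro.from_rotvec(s['ee_rot']).as_matrix()
E
python3 - <<'E'
from h import *
from scipy.optimize import least_squares
C=[(85,85,90),(85,-85,90),(-85,-85,90),(-85,85,90)]
t=[T('top',p) for p in[(160,72),(562,126),(508,528),(103,478)]]
s=[T('side',p) for p in[(605,200),(562,352),(150,330),(232,186)]]
f=lambda q:np.concatenate([proj('top',box(c,q))-u for c,u in zip(C,t)]+[proj('side',box(c,q))-u for c,u in zip(C,s)])
q=least_squares(f,[.62,.18,-.13]);print(q.x,q.fun.round(1));np.save('pose.npy',q.x)
qt=least_squares(lambda q:f(q)[:8],q.x);print('top only',qt.x)
for nm,a,b in[('tip',(317,300),(371,112)),('bar',(335,180),(478,80))]:
    p,e=tri(('top',T('top',a)),('side',T('side',b)));print(nm,inv(p).round(1),e)
for nm,p in [('knear',(180,190)),('doornear',(65,335))]:
    # intersect with side plane of box coordinates y given
    o,d=ray('side',T('side',p));Y={'knear':85,'doornear':-85}[nm]
    oi,di=inv(o),inv(o+d)-inv(o);print(nm,(oi+di*(Y-oi[1])/di[1]).round(1))
s=r.observe();print(Ro.from_rotvec(s['ee_rot']).as_matrix().round(3),inv(s['ee_pos']))
for n,p in [('green',(209,296)),('black',(193,320))]: print(n,inv(onz('top',p,.035)).round())
E
```

```text
[ 0.61952278  0.18435446 -0.1457879 ] [ 0.1  0.   0.6 -0.6  1.   0.4  0.3 -0.2 -0.5 -1.2  0.2 -1.3 -0.8 -1.5
  0.7 -1.8]
top only [ 0.61933548  0.18544566 -0.14879002]
tip [ -6.    1.8 153.8] 0.00021957304520084137
bar [ 39.9  -0.4 170.6] 0.0004846961336022223
knear [-111.8   85.    82.4]
doornear [-119.5  -85.    82.4]
[[-0.92   0.392 -0.001]
 [ 0.392  0.92  -0.001]
 [ 0.    -0.002 -1.   ]] [-433.86896033  307.32910061  221.93372506]
green [-134.  134.   35.]
black [-190.  161.   35.]
```

The pose is consistent: the fit residuals are about 1 px. The lever reads about 1.03, the loop slope about -2.37 with an 80 mm arm, and the door about 0.3. I'll align the tool with the box and move in front of the door.

```bash
cat > st.py <<'E'
from h import *
s=r.observe();M=Ro.from_rotvec(s['ee_rot']).as_matrix();a=np.load('pose.npy')[2]
B=np.array([[np.cos(a),np.sin(a),0],[-np.sin(a),np.cos(a),0],[0,0,1]])
print('t%.2f'%s['time'],'box',inv(s['ee_pos']).round(1),'F',(B@s['wrist_force']).round(1),'gap',round(s['finger_gap'],4),'g',round(s['grip_force'],1),'rot',Ro.from_matrix((B@M)@np.diag([-1,1,-1])).as_rotvec().round(3))
E
echo '[[[0, 0, 0], [0, 0, -0.086], 0.088], [[0, 0, 0], [0, 0, -0.086], 0.088], [[0, 0, 0], [0, 0, -0.085], 0.088], [[-0.026, -0.034, 0], [0, 0, 0], 0.088], [[-0.026, -0.034, 0], [0, 0, 0], 0.088], [[-0.026, -0.034, 0], [0, 0, 0], 0.088], [[-0.026, -0.034, 0], [0, 0, 0], 0.088], [[-0.026, -0.034, 0], [0, 0, 0], 0.088], [[-0.026, -0.034, 0], [0, 0, 0], 0.088], [[-0.026, -0.034, 0], [0, 0, 0], 0.088], [[-0.026, -0.034, 0], [0, 0, 0], 0.088], [[-0.026, -0.034, 0], [0, 0, 0], 0.088]]' | python3 -m handwheel; python3 st.py
```

```text
time: 1.1
ee_pos: [0.4175, 0.2222, 0.2225]
ee_rot: [-0.228, -3.133, 0.0]
wrist_force: [-0.3, 0.6, -0.3]
finger_gap: 0.088
grip_force: 0.0
t1.10 box [-205.3    8.1  222.5] F [-0.4  0.5 -0.3] gap 0.088 g 0.0 rot [-0.  0.  0.]
```

```bash
echo '[[[-0.02, -0.004, 0.03], [0, 0, 0], 0.088], [[-0.02, -0.004, 0.03], [0, 0, 0], 0.088], [[0, 0, 0.03], [0, 0, 0], 0.088], [[0, 0, 0.03], [0, 0, 0], 0.088], [[0, 0, 0.03], [0, 0, 0], 0.088], [[-0.01, 0, 0], [0, 0, 0], 0.088], [[-0.01, 0, 0], [0, 0, 0], 0.088], [[-0.006, 0, 0], [0, 0, 0], 0.088], [[-0.006, 0, 0], [0, 0, 0], 0.088], [[-0.004, 0, 0], [0, 0, 0], 0.088], [[-0.004, 0, 0], [0, 0, 0], 0.088]]' | python3 -m handwheel; python3 st.py
```

```text
time: 2.02
ee_pos: [0.4963, 0.2048, 0.074]
ee_rot: [0.229, 3.132, 0.001]
wrist_force: [-2.6, 1.0, 1.4]
finger_gap: 0.088
grip_force: 1.1
t2.02 box [-124.9    2.3   74. ] F [-2.7  0.6  1.4] gap 0.088 g 1.1 rot [ 0.001 -0.001 -0.   ]
```

Contact with the door came at about 2.7 N, as expected. I'll keep pushing in small steps.

```bash
echo '[[[-0.003, 0, 0], [0, 0, 0], 0.088], [[-0.003, 0, 0], [0, 0, 0], 0.088], [[-0.002, 0, 0], [0, 0, 0], 0.088], [[-0.002, 0, 0], [0, 0, 0], 0.088], [[-0.0015, 0, 0], [0, 0, 0], 0.088]]' | python3 -m handwheel; python3 st.py
```

```text
time: 2.43
ee_pos: [0.5066, 0.2029, 0.0727]
ee_rot: [-0.229, -3.133, 0.0]
wrist_force: [-4.9, 1.2, 4.1]
finger_gap: 0.0879
grip_force: 2.4
t2.43 box [-114.4    1.9   72.7] F [-5.   0.5  4.1] gap 0.0879 g 2.4 rot [-0.  0. -0.]
```

```bash
echo '[[[-0.001, 0, 0], [0, 0, 0], 0.088], [[-0.001, 0, 0], [0, 0, 0], 0.088], [[0, 0, 0], [0, 0, 0], 0.088]]' | python3 -m handwheel; python3 st.py;  python3 - <<'E'
from h import *
im=save('side','s2.png',(255,175,375,275),5);np.save('s2.npy',im)
E
```

```text
time: 2.68
ee_pos: [0.5068, 0.2027, 0.0724]
ee_rot: [-0.229, -3.13, 0.001]
wrist_force: [-5.9, 1.6, 3.3]
finger_gap: 0.0879
grip_force: 2.9
t2.68 box [-114.2    1.7   72.4] F [-6.   0.8  3.3] gap 0.0879 g 2.9 rot [-0.001  0.003 -0.001]
```

View pics/s2.png

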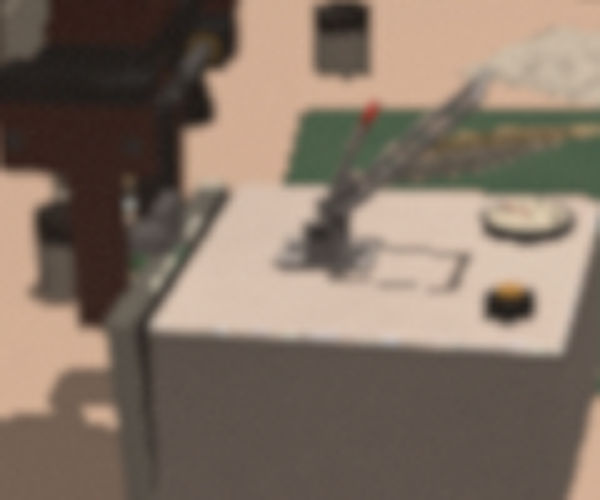

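```bash
echo '[[[-0.0015, 0, 0], [0, 0, 0], 0.088], [[-0.0015, 0, 0], [0, 0, 0], 0.088], [[0, 0, 0], [0, 0, 0], 0.088]]' | python3 -m handwheel; python3 st.py
```

```text
time: 2.98
ee_pos: [0.5074, 0.2024, 0.0721]
ee_rot: [-0.23, -3.125, 0.001]
wrist_force: [-10.6, 2.9, 9.0]
finger_gap: 0.0879
grip_force: 5.6
t2.98 box [-113.5    1.5   72.1] F [-10.9   1.4   9. ] gap 0.0879 g 5.6 rot [-0.001  0.008 -0.001]
```

The door is firmly on the gasket at 11 N. Now I'll retreat, rise, and go over behind the loop with the fingers closing.

```bash
echo '[[[0.015, 0, 0], [0, 0, 0], 0.088], [[0.015, 0, 0], [0, 0, 0], 0.088], [[0, 0, -0.04], [0, 0, 0], 0], [[0, 0, -0.04], [0, 0, 0], 0], [[0, 0, -0.04], [0, 0, 0], 0], [[0, 0, -0.04], [0, 0, 0], 0], [[-0.035, 0, 0], [0, 0, 0], 0], [[-0.035, 0, 0], [0, 0, 0], 0], [[-0.035, 0, 0], [0, 0, 0], 0], [[-0.035, 0, 0], [0, 0, 0], 0], [[-0.035, 0, 0], [0, 0, 0], 0], [[-0.035, 0, 0], [0, 0, 0], 0]]' | python3 -m handwheel; python3 st.py
```

```text
time: 3.98
ee_pos: [0.6919, 0.1755, 0.2326]
ee_rot: [0.228, 3.132, -0.0]
wrist_force: [0.1, 0.5, 0.8]
finger_gap: 0.0244
grip_force: 0.0
t3.98 box [ 72.9   1.8 232.6] F [-0.   0.5  0.8] gap 0.0244 g 0.0 rot [-0.    -0.001  0.   ]
```

```bash
echo '[[[0, -0.001, 0.027], [0, 0, 0], 0], [[0, -0.001, 0.027], [0, 0, 0], 0], [[0, 0, 0.026], [0, 0, 0], 0], [[0, 0, 0], [0, 0, 0], 0], [[0.008, 0, 0], [0, 0, 0], 0], [[0.008, 0, 0], [0, 0, 0], 0], [[0.008, 0, 0], [0, 0, 0], 0], [[0.008, 0, 0], [0, 0, 0], 0], [[0.008, 0, -0.003], [0, 0, 0], 0], [[0.008, 0, -0.005], [0, 0, 0], 0]]' | python3 -m handwheel; python3 st.py;  python3 - <<'E'
from h import *
im=save('side','s3.png',(255,155,375,255),5)
E
```

```text
time: 4.82
ee_pos: [0.6408, 0.1813, 0.1616]
ee_rot: [0.228, 3.133, 0.0]
wrist_force: [-0.0, -0.0, -0.0]
finger_gap: 0.0004
grip_force: 0.0
t4.82 box [2.150e+01 1.000e-01 1.616e+02] F [-0. -0. -0.] gap 0.0004 g 0.0 rot [ 0. -0.  0.]
```

View pics/s3.png

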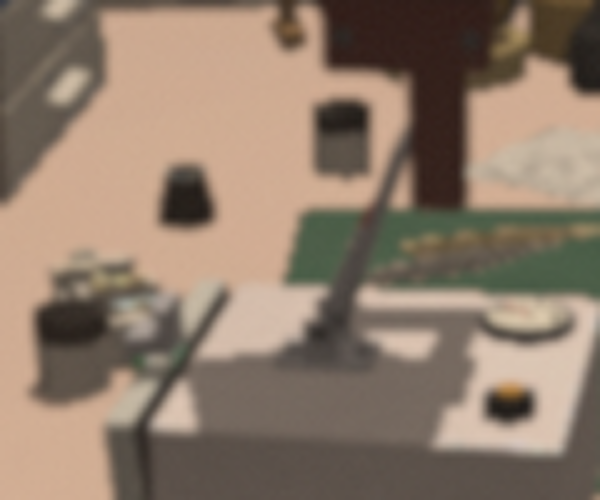

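The loop is coming up in front of the fingers, with its bar at about (410,125) in the crop. I'll continue past upright, rising above the lever tip.

```bash
echo '[[[0.003, 0, -0.006], [0, 0, 0], 0], [[0.004, 0, -0.006], [0, 0, 0], 0], [[0.006, 0, 0], [0, 0, 0], 0], [[0.006, 0, 0], [0, 0, 0], 0], [[0.006, 0, 0], [0, 0, 0], 0], [[0.006, 0, 0], [0, 0, 0], 0], [[0.006, 0, 0], [0, 0, 0], 0], [[0.006, 0, 0], [0, 0, 0], 0], [[0.006, 0, 0], [0, 0, 0], 0], [[0.004, 0, 0], [0, 0, 0], 0], [[0, 0, 0], [0, 0, 0], 0], [[0, 0, -0.02], [0, 0, 0], 0]]' | python3 -m handwheel; python3 st.py;  python3 - <<'E'
from h import *
im=save('side','s4.png',(255,155,375,255),5);np.save('s4.npy',im)
E
```

```text
time: 5.87
ee_pos: [0.5867, 0.1883, 0.1893]
ee_rot: [-0.228, -3.127, 0.003]
wrist_force: [-0.0, -0.7, -1.0]
finger_gap: 0.0002
grip_force: 0.0
t5.87 box [-33.1  -0.9 189.3] F [ 0.1 -0.7 -1. ] gap 0.0002 g 0.0 rot [-0.002  0.006  0.   ]
```

View pics/s4.png

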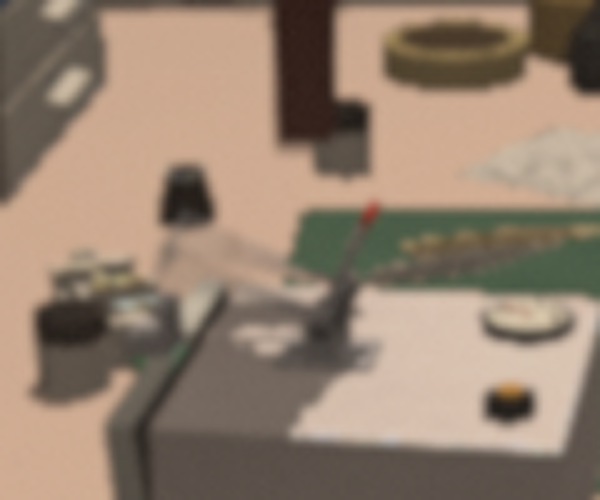

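The loop is falling forward (blurred) and the lever hasn't moved. I'll go over its bar and open the fingers, then descend astride the arms.

```bash
echo '[[[0.02, 0.0005, 0], [0, 0, 0], 0.075], [[0.02, 0.0005, 0], [0, 0, 0], 0.075], [[0.019, 0, 0], [0, 0, 0], 0.075], [[0, 0, 0], [0, 0, 0], 0.075], [[0, 0, 0], [0, 0, 0], 0.075], [[0, 0, 0], [0, 0, 0], 0.075], [[0, 0, 0.02], [0, 0, 0], 0.075], [[0, 0, 0.02], [0, 0, 0], 0.075], [[0, 0, 0.02], [0, 0, 0], 0.075], [[0, 0, 0.015], [0, 0, 0], 0.075], [[0, 0, 0.008], [0, 0, 0], 0.075], [[0, 0, 0], [0, 0, 0], 0.075]]' | python3 -m handwheel; python3 st.py
python3 - <<'E'
from h import *
im=save('side','s5.png',(255,155,355,235),8)
print(proj('side',box([-98,0,114.5])),proj('side',box([-98,-22,114.5])))
E
```

```text
time: 6.92
ee_pos: [0.5312, 0.1978, 0.1078]
ee_rot: [-0.229, -3.131, 0.002]
wrist_force: [-0.2, -0.6, -0.7]
finger_gap: 0.0743
grip_force: 0.0
t6.92 box [-89.4   0.5 107.8] F [-0.1 -0.6 -0.7] gap 0.0743 g 0.0 rot [-0.001  0.002 -0.   ]
[287.41027811 213.20321085] [284.93589493 216.85126925]
```

```bash
echo '[[[0.004, 0, 0.003], [0, 0, 0], 0.075], [[0, 0, 0], [0, 0, 0], 0.075], [[0, 0, 0], [0, 0, 0], 0.04], [[0, 0, 0], [0, 0, 0], 0.04], [[0, 0, 0], [0, 0, 0], 0.04], [[0, 0, 0], [0, 0, 0], 0.04], [[0, 0, 0], [0, 0, 0], 0.04], [[0, 0, 0], [0, 0, 0], 0.04]]' | python3 -m handwheel; python3 st.py
```

```text
time: 7.63
ee_pos: [0.5274, 0.1997, 0.1069]
ee_rot: [0.23, 3.133, 0.002]
wrist_force: [-0.6, 3.8, 0.5]
finger_gap: 0.0425
grip_force: 30.0
t7.63 box [-93.4   1.8 106.9] F [-1.1  3.7  0.5] gap 0.0425 g 30.0 rot [ 0.002 -0.    -0.001]
```

View pics/s5.png

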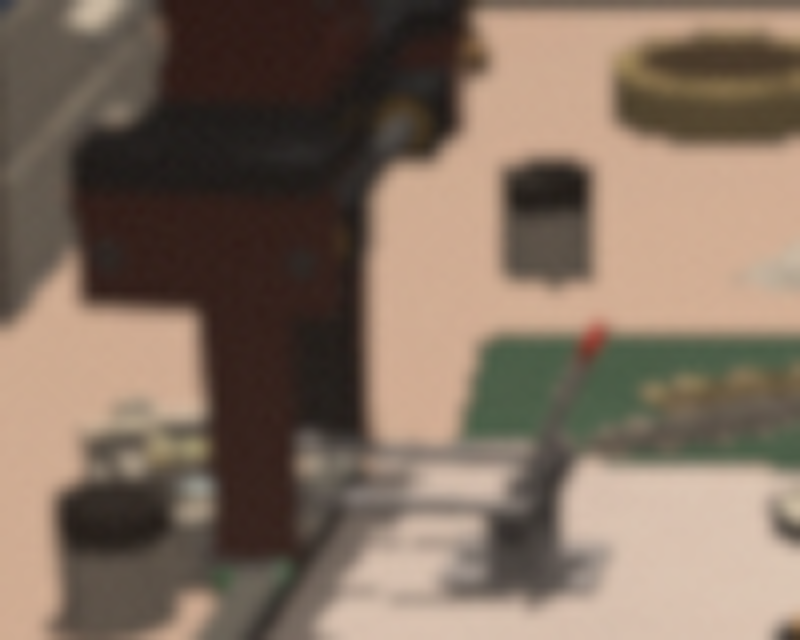

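The arms are pinched (gap 42.5 mm, 30 N). The lateral force shows the latch sits about 2 mm further to +y. I'll relax that, lift slightly and draw forward.

```bash
echo '[[[0, 0.001, -0.002], [0, 0, 0], 0.04], [[0, 0.001, -0.002], [0, 0, 0], 0.04], [[0.002, 0, 0], [0, 0, 0], 0.04], [[0.002, 0, 0], [0, 0, 0], 0.04], [[0.002, 0, 0], [0, 0, 0], 0.04], [[0.002, 0, 0], [0, 0, 0], 0.04], [[0, 0, 0], [0, 0, 0], 0.04]]' | python3 -m handwheel; python3 st.py
```

```text
time: 8.22
ee_pos: [0.5209, 0.2015, 0.1112]
ee_rot: [0.228, 3.13, -0.001]
wrist_force: [3.4, -2.8, -0.7]
finger_gap: 0.0429
grip_force: 30.0
t8.22 box [-100.     2.6  111.2] F [ 3.8 -2.3 -0.7] gap 0.0429 g 30.0 rot [-0.    -0.003  0.   ]
```

```bash
echo '[[[0.002, -0.0005, 0], [0, 0, 0], 0.04], [[0.002, 0, 0], [0, 0, 0], 0.04], [[0.002, 0, 0], [0, 0, 0], 0.04], [[0, 0, 0], [0, 0, 0], 0.04]]' | python3 -m handwheel; python3 st.py
python3 - <<'E'
from h import *
# lever red tip in side view -> lever angle (plane y=2)
im=r.grab_frame('side');h=cv2.cvtColor(im,cv2.COLOR_RGB2HSV)
m=((h[...,0]<8)|(h[...,0]>172))&(h[...,1]>140)&(h[...,2]>90);ys,xs=np.nonzero(m[155:260,270:345]);print(len(xs))
if len(xs):
    o,d=ray('side',(xs.mean()+270,ys.mean()+155));oi,di=inv(o),inv(o+d)-inv(o);p=oi+di*(1.5-oi[1])/di[1];print(p,np.arctan2(p[2]-107,p[0]+26.1)-.14)
E
```

```text
time: 8.55
ee_pos: [0.5147, 0.2023, 0.1111]
ee_rot: [0.229, 3.131, 0.0]
wrist_force: [3.0, -1.1, -1.9]
finger_gap: 0.0431
grip_force: 30.0
t8.55 box [-106.3    2.6  111.1] F [ 3.2 -0.7 -1.9] gap 0.0431 g 30.0 rot [ 0.    -0.002  0.   ]
12
[-59.62984576   1.5        141.86890158] 2.1966197927078364
```

```bash
echo '[[[0.001, 0, 0], [0, 0, 0], 0.04], [[0.001, 0, 0], [0, 0, 0], 0.04], [[0, 0, 0], [0, 0, 0], 0.04]]' | python3 -m handwheel; python3 st.py
```

```text
time: 8.85
ee_pos: [0.514, 0.2025, 0.1113]
ee_rot: [0.228, 3.129, 0.0]
wrist_force: [6.9, -2.7, -1.2]
finger_gap: 0.043
grip_force: 30.0
t8.85 box [-107.     2.6  111.3] F [ 7.2 -1.7 -1.2] gap 0.043 g 30.0 rot [ 0.    -0.004  0.   ]
```

The stop is felt at 7 N. I'll back off 1.5 mm and lower the bar in front of the lip.

```bash
echo '[[[-0.001, -0.0005, 0], [0, 0, 0], 0.04], [[-0.0005, 0, 0.002], [0, 0, 0], 0.04], [[0, 0, 0.003], [0, -0.03, 0], 0.04], [[0, 0, 0.003], [0, -0.03, 0], 0.04], [[0, 0, 0.003], [0, -0.03, 0], 0.04], [[0, 0, 0.002], [0, -0.03, 0], 0.04], [[0, 0, 0], [0, 0, 0], 0.04]]' | python3 -m handwheel; python3 st.py
```

```text
time: 9.43
ee_pos: [0.5158, 0.2022, 0.0986]
ee_rot: [0.218, 3.007, -0.012]
wrist_force: [7.4, -3.5, 3.5]
finger_gap: 0.0431
grip_force: 30.0
t9.43 box [-105.2    2.6   98.6] F [ 7.8 -2.4  3.5] gap 0.0431 g 30.0 rot [ 0.001 -0.127  0.001]
```

```bash
echo '[[[-0.001, -0.0005, 0.0015], [0, 0, 0], 0.04], [[-0.0005, 0, 0.0015], [0, 0, 0], 0.04], [[0, 0, 0], [0, 0, 0], 0.04]]' | python3 -m handwheel; python3 st.py
```

```text
time: 9.68
ee_pos: [0.5163, 0.2018, 0.0952]
ee_rot: [0.22, 3.012, -0.012]
wrist_force: [4.2, 2.6, 2.9]
finger_gap: 0.0427
grip_force: 30.0
t9.68 box [-104.7    2.2   95.2] F [3.8 3.2 2.9] gap 0.0427 g 30.0 rot [ 0.001 -0.122  0.   ]
```

```bash
echo '[[[-0.001, 0, 0.0008], [0, 0, 0], 0.04], [[-0.002, 0, 0], [0, 0, 0], 0.04], [[-0.002, 0, 0], [0, 0, 0], 0.04], [[-0.002, 0, 0], [0, 0, 0], 0.04], [[-0.001, 0, 0], [0, 0, 0], 0.04], [[0, 0, 0], [0, 0, 0], 0.04]]' | python3 -m handwheel; python3 st.py
```

```text
time: 10.18
ee_pos: [0.5188, 0.2007, 0.0938]
ee_rot: [0.222, 3.022, -0.013]
wrist_force: [-6.5, 6.3, 5.9]
finger_gap: 0.0429
grip_force: 30.0
t10.18 box [-102.     1.5   93.8] F [-7.3  5.3  5.9] gap 0.0429 g 30.0 rot [-0.001 -0.112 -0.001]
```

```bash
cat > lev.py <<'E'
from h import *
im=r.grab_frame('side');h=cv2.cvtColor(im,cv2.COLOR_RGB2HSV)
m=((h[...,0]<8)|(h[...,0]>172))&(h[...,1]>140)&(h[...,2]>90);ys,xs=np.nonzero(m[155:260,270:345]);print(len(xs))
if len(xs):
    o,d=ray('side',(xs.mean()+270,ys.mean()+155));oi,di=inv(o),inv(o+d)-inv(o);p=oi+di*(1.5-oi[1])/di[1];print(p,np.arctan2(p[2]-107,p[0]+26.1)-.14)
E
python3 lev.py
python3 - <<'E'
from h import *
save('side','s6.png',(255,185,335,245),10)
for k,p in dict(seat=(-99.8,2,102.2),lip=(-102.5,2,112),bar_r=(-106,-20,102),doorL=(-102.6,-83,90),fing=(-102,-30,94)).items(): print(k,((proj('side',box(p))-[255,185])*10).round())
E
```

```text
12
[-56.66459076   1.5        143.69104424] 2.1253531493920765
seat [321. 331.]
lip [307. 289.]
bar_r [268. 368.]
doorL [211. 537.]
fing [277. 421.]
```

View pics/s6.png

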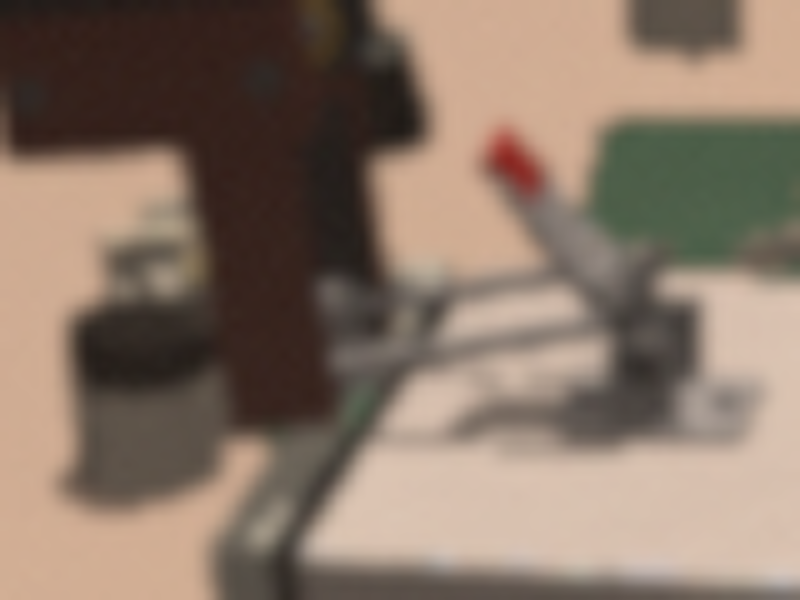

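The near arm runs from (605,325) down to (340,360) and on to a bar at about (268,370), right where a bar at shelf height should be. The bar is therefore low enough, in front of the seat. The upward force suggests I'm pressing on the shelf or door edge, so I'll relax in z and push back further.

```bash
echo '[[[0, 0, -0.001], [0, 0, 0], 0.04], [[0, 0, -0.0015], [0, 0, 0], 0.04], [[0, 0.0005, 0], [0, 0, 0], 0.04], [[0, 0, 0], [0, 0, 0], 0.04]]' | python3 -m handwheel; python3 st.py; echo '[[[-0.001, 0, 0], [0, 0, 0], 0.04], [[-0.001, 0, 0], [0, 0, 0], 0.04], [[0, 0, 0], [0, 0, 0], 0.04]]' | python3 -m handwheel>/dev/null; python3 st.py
```

```text
time: 10.62
ee_pos: [0.5191, 0.2008, 0.0959]
ee_rot: [0.221, 3.021, -0.014]
wrist_force: [-2.7, 5.0, 0.3]
finger_gap: 0.0427
grip_force: 30.0
t10.62 box [-101.8    1.7   95.9] F [-3.4  4.6  0.3] gap 0.0427 g 30.0 rot [-0.001 -0.113 -0.001]
t10.87 box [-99.9   1.7  96. ] F [-3.2  5.2  0.7] gap 0.043 g 30.0 rot [-0.001 -0.112 -0.001]
```

```bash
echo '[[[-0.001, 0.0005, 0], [0, 0, 0], 0.04], [[-0.001, 0.0005, 0], [0, 0, 0], 0.04], [[-0.001, 0, 0], [0, 0, 0], 0.04], [[0, 0, 0], [0, 0, 0], 0.04]]' | python3 -m handwheel>/dev/null; python3 st.py;echo '[[[-0.001, 0, 0], [0, 0, 0], 0.04], [[-0.001, 0, 0], [0, 0, 0], 0.04], [[0, 0, 0], [0, 0, 0], 0.04]]' | python3 -m handwheel>/dev/null; python3 st.py; python3 lev.py
```

```text
t11.20 box [-96.7   1.9  96.3] F [-4.8  1.4 -0.5] gap 0.0427 g 30.0 rot [-0.002 -0.113 -0.   ]
t11.45 box [-94.4   1.9  96.7] F [-5.   1.3 -0.7] gap 0.0428 g 30.0 rot [-0.002 -0.113 -0.001]
3
[-24.23896671   1.5        157.02592598] 1.3936120979649638
```

```bash
echo '[[[-0.001, 0, 0.0005], [0, 0, 0], 0.04], [[-0.001, 0, 0.0005], [0, 0, 0], 0.04], [[0, 0, 0], [0, 0, 0], 0.04]]' | python3 -m handwheel>/dev/null; python3 st.py; python3 lev.py
```

```text
t11.75 box [-93.6   1.9  95.7] F [-8.   2.9  0.6] gap 0.0427 g 30.0 rot [-0.002 -0.111 -0.001]
3
[-21.39219019   1.5        156.4051063 ] 1.3357932379953956
```

The bar is against the wall (8 N). I'll lift gently to check that the lip holds it.

```bash
echo '[[[0.0015, -0.0005, -0.0015], [0, 0, 0], 0.04], [[0, 0, -0.0015], [0, 0, 0], 0.04], [[0, 0, -0.0015], [0, 0, 0], 0.04], [[0, 0, -0.001], [0, 0, 0], 0.04], [[0, 0, 0], [0, 0, 0], 0.04]]' | python3 -m handwheel>/dev/null; python3 st.py
```

```text
t12.22 box [-94.5   1.7  98.9] F [  1.9   7.5 -26.7] gap 0.043 g 30.0 rot [-0.002 -0.112 -0.   ]
```

Hooked: the lip stops the lift firmly. I'll relax, release and rise.

```bash
echo '[[[0, 0, 0.002], [0, 0, 0], 0.04], [[0, 0, 0.002], [0, 0, 0], 0.04], [[0, 0, 0.001], [0, 0, 0], 0.04], [[0, 0, 0], [0, 0, 0], 0.075], [[0, 0, 0], [0, 0, 0], 0.075], [[0, 0, 0], [0, 0, 0], 0.075], [[0, 0, -0.02], [0, 0, 0], 0.075], [[0, 0, -0.02], [0, 0.056, 0], 0.075], [[0.005, 0, -0.02], [0, 0.056, 0], 0], [[0, 0, 0], [0, 0, 0], 0], [[0, 0, 0], [0, 0, 0], 0], [[0, 0, 0], [0, 0, 0], 0]]' | python3 -m handwheel>/dev/null; python3 st.py; python3 lev.py
```

```text
t13.22 box [-101.5    2.   156.7] F [-0.5 -0.1 -0.4] gap 0.0517 g 0.0 rot [-0.001 -0.009 -0.   ]
3
[-23.53952541   1.5        156.31423472] 1.3789212966667166
```

```bash
echo '[[[-0.015, 0, 0.004], [0, 0.009, 0], 0], [[-0.015, 0, 0.004], [0, 0, 0], 0], [[-0.015, 0, 0], [0, 0, 0], 0], [[-0.005, 0, 0], [0, 0, 0], 0], [[-0.003, 0, 0], [0, 0, 0], 0], [[-0.003, 0, 0], [0, 0, 0], 0], [[-0.003, 0, 0], [0, 0, 0], 0], [[-0.003, 0, 0], [0, 0, 0], 0]]' | python3 -m handwheel>/dev/null; python3 st.py; python3 lev.py
```

```text
t13.93 box [-40.    2.4 149.2] F [ 0.7 -0.5 -0.2] gap 0.0006 g 0.0 rot [-0.     0.002  0.   ]
1
[-23.53952541   1.5        156.31423472] 1.3789212966667166
```

```bash
echo '[[[-0.003, -0.0005, 0], [0, 0, 0], 0], [[-0.003, 0, 0], [0, 0, 0], 0], [[-0.003, 0, 0], [0, 0, 0], 0], [[-0.003, 0, 0], [0, 0, 0], 0], [[-0.003, 0, 0], [0, 0, 0], 0], [[0, 0, 0], [0, 0, 0], 0]]' | python3 -m handwheel>/dev/null; python3 st.py; echo '[[[-0.003, 0, 0], [0, 0, 0], 0], [[-0.003, 0, 0], [0, 0, 0], 0], [[-0.003, 0, 0], [0, 0, 0], 0], [[0, 0, 0], [0, 0, 0], 0]]' | python3 -m handwheel>/dev/null; python3 st.py
```

```text
t14.48 box [-24.8   1.7 148.8] F [-4.4  0.6 -0.8] gap 0.0005 g 1.6 rot [-0.001  0.003 -0.   ]
t14.82 box [-15.    1.7 149.2] F [-3.3 -1.5 -1.1] gap 0.0003 g 1.5 rot [-0.     0.001 -0.   ]
```

```bash
echo '[[[-0.003, 0, 0.001], [0, 0, 0], 0], [[-0.003, 0, 0.002], [0, 0, 0], 0], [[-0.003, 0, 0.002], [0, 0, 0], 0], [[-0.002, 0, 0.002], [0, 0, 0], 0], [[0, 0, 0], [0, 0, 0], 0]]' | python3 -m handwheel>/dev/null; python3 st.py; echo '[[[-0.002, 0, 0.002], [0, 0, 0], 0], [[-0.002, 0, 0.002], [0, 0, 0], 0], [[-0.002, 0, 0.002], [0, 0, 0], 0], [[-0.002, 0, 0.003], [0, 0, 0], 0], [[0, 0, 0], [0, 0, 0], 0]]' | python3 -m handwheel>/dev/null; python3 st.py
```

```text
t15.23 box [ -3.2   1.9 142.1] F [-1.9  0.3  0.6] gap 0.0004 g 0.6 rot [ 0. -0. -0.]
t15.65 box [  4.7   2.1 132.9] F [-0.4  0.7  0.2] gap 0.0006 g 0.2 rot [ 0. -0. -0.]
```

```bash
python3 lev.py; echo '[[[-0.001, 0, 0.003], [0, 0, 0], 0], [[-0.001, 0, 0.003], [0, 0, 0], 0], [[0, 0, 0], [0, 0, 0], 0]]' | python3 -m handwheel>/dev/null; python3 st.py; python3 lev.py
```

```text
3
[ 18.93546797   1.5        131.35544009] 0.3557568929468418
t15.95 box [  5.9   1.9 126.7] F [ 0.6 -1.5  0.9] gap 0.0008 g 0.0 rot [-0.     0.001 -0.   ]
5
[ 21.02600766   1.5        124.23594189] 0.2106291228365632
```

```bash
echo '[[[-0.001, 0, 0.003], [0, 0, 0], 0], [[-0.001, 0, 0.003], [0, 0, 0], 0], [[-0.001, 0, 0.002], [0, 0, 0], 0], [[0, 0, 0], [0, 0, 0], 0]]' | python3 -m handwheel>/dev/null; python3 st.py; echo '[[[0, 0, 0.002], [0, 0, 0], 0], [[0, 0, 0.002], [0, 0, 0], 0], [[0, 0, 0], [0, 0, 0], 0]]' | python3 -m handwheel>/dev/null; python3 st.py
```

```text
t16.33 box [  8.5   1.9 118.8] F [-0.8 -0.3  0.6] gap 0.0005 g 0.2 rot [-0.     0.002 -0.   ]
t16.58 box [  8.9   2.  117.5] F [-5.  -1.6 15.3] gap 0.0006 g 7.8 rot [ 0. -0.  0.]
```

The lever is on its stop at 15 N. I'll back away and check both views in one composite.

```bash
echo '[[[0, 0, -0.003], [0, 0, 0], 0], [[0, 0, -0.02], [0, 0, 0], 0], [[0, 0, -0.03], [0, 0, 0], 0], [[0, 0, -0.03], [0, 0, 0], 0], [[0.03, 0, -0.01], [0, 0, 0], 0], [[0.035, 0.01, 0], [0, 0, 0], 0], [[0.035, 0.02, 0], [0, 0, 0], 0], [[0.035, 0.02, 0], [0, 0, 0], 0], [[0.035, 0.02, 0], [0, 0, 0], 0], [[0.035, 0.02, 0], [0, 0, 0], 0], [[0.02, 0.02, 0], [0, 0, 0], 0], [[0, 0, 0], [0, 0, 0], 0]]' | python3 -m handwheel>/dev/null; python3 st.py; python3 lev.py
python3 - <<'E'
from h import *
a=r.grab_frame('side');b=r.grab_frame('top');np.save('sf.npy',a);np.save('tf.npy',b)
A=cv2.resize(a[185:265,265:365],(800,640),interpolation=cv2.INTER_CUBIC)[:,:500]
B=cv2.resize(b[215:315,255:305],(300,600),interpolation=cv2.INTER_CUBIC)
cv2.imwrite('pics/f.png',cv2.cvtColor(np.hstack([A[:600],B]),cv2.COLOR_RGB2BGR))
E
```

```text
t17.58 box [-220.6  114.4  208.6] F [-0.5  1.3  0.1] gap 0.0008 g 0.0 rot [0.001 0.003 0.004]
17
[ 20.46769695   1.5        116.26056141] 0.056301421652749206
```

View pics/f.png

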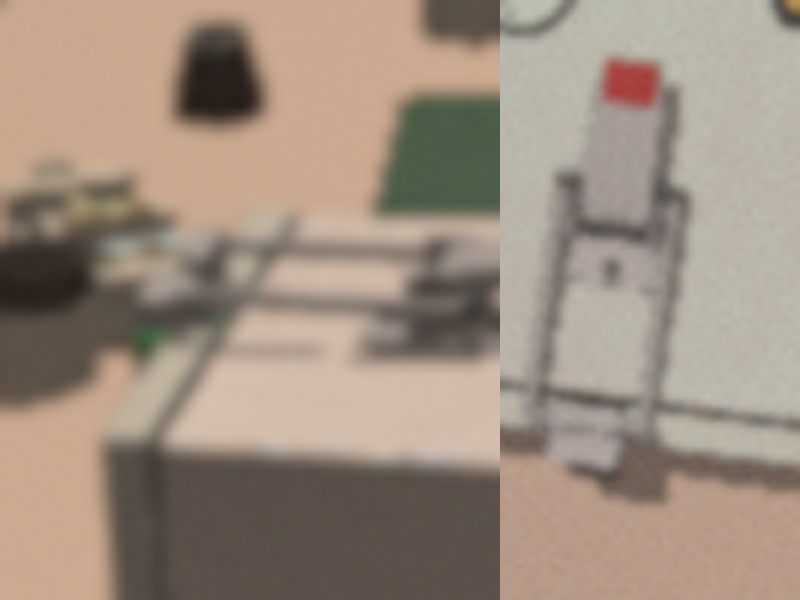

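Lever flat in both views: the red tip is at (632,83) in the top part, and the arms reach the keeper around y≈430. I'll check numerically whether the bar is at hooked height (102) or on top of the lip (114), and how far in the door is.

Run:
```python
from h import *
f=lambda p:((proj('side',box(p))-[265,185])*8).round()
g=lambda p:((proj('top',box(p))-[255,215])*6+[500,0]).round()
for z in (102.5,114.5):
    print(z,[f((x,-17.5,104.5+(z-104.5)*(-14.4-x)/80)) for x in(-20,-60,-80,-94)],'far',[f((x,21.5,104.5+(z-104.5)*(-14.4-x)/80)) for x in(-20,-60,-80)],'top bar',g((-94,-17.5,z)),g((-94,21.5,z)))
for a in(.0,.02,.07,.1):
    X=-92-5*np.cos(a)-78*np.sin(a);Z=12+78*np.cos(a)-5*np.sin(a);print(a,'door near corner',f((X,-85,Z)),'lip top',g((-92-3.5-100.5*a,2,112)),g((-92+5-100.5*a,2,112)),'shelf front',g((-92-15.5-87*a,2,100)))
print('roof near corner',f((-85,-85,90)))
# edges along a row across the door in gray, side view, now vs s2 (pushed at ~0.065)
for n in('s2.npy','sf.npy'):
    im=cv2.cvtColor(np.load(n),cv2.COLOR_RGB2GRAY);print(n,[list(im[y,274:294]) for y in(246,)])
```

```text
102.5 [array([452., 298.]), array([305., 294.]), array([231., 293.]), array([180., 291.])] far [array([478., 246.]), array([335., 242.]), array([264., 241.])] top bar [645. 426.] [531. 412.]
114.5 [array([452., 295.]), array([304., 271.]), array([230., 258.]), array([178., 250.])] far [array([478., 243.]), array([334., 219.]), array([262., 207.])] top bar [642. 426.] [527. 411.]
0.0 door near corner [108. 433.] lip top [585. 423.] [588. 398.] shelf front [583. 459.]
0.02 door near corner [102. 434.] lip top [584. 429.] [587. 404.] shelf front [583. 464.]
0.07 door near corner [ 87. 434.] lip top [582. 444.] [585. 419.] shelf front [581. 476.]
0.1 door near corner [ 78. 435.] lip top [581. 453.] [584. 428.] shelf front [580. 484.]
roof near corner [154. 436.]
s2.npy [[np.uint8(182), np.uint8(173), np.uint8(145), np.uint8(106), np.uint8(85), np.uint8(80), np.uint8(79), np.uint8(77), np.uint8(66), np.uint8(53), np.uint8(55), np.uint8(70), np.uint8(79), np.uint8(82), np.uint8(83), np.uint8(82), np.uint8(83), np.uint8(82), np.uint8(84), np.uint8(83)]]
sf.npy [[np.uint8(177), np.uint8(176), np.uint8(171), np.uint8(150), np.uint8(115), np.uint8(87), np.uint8(80), np.uint8(78), np.uint8(74), np.uint8(69), np.uint8(63), np.uint8(70), np.uint8(79), np.uint8(80), np.uint8(81), np.uint8(82), np.uint8(81), np.uint8(81), np.uint8(81), np.uint8(81)]]
```

The arms match the hooked height: level to 292 px, against 258 px if the bar lay on the lip. The door edge has moved in about 2 mm past the gasket contact, so I'm handing in.

```bash
python3 -c "
from plant import r
print(r.close_job())"
```

```text
the job is handed in; nothing more can be done
None
```

The dry box is sealed and the job is handed in after about 17.6 s of robot time: the door is drawn in on the gasket, the loop is hooked under the keeper's lip and the lever lies flat on its stop. The highest readings were 11 N pushing the door and about 16 N pressing the lever, plus a brief 27 N lift on the hooked loop to check that it held.

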